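Clear the counting scale and tip the capacitors into its sunken pan

TASK

A multimeter has been left lying across the counting scale: set it down, without dropping it, face up on the black rest mat with its whole length on the mat. Then tip all three capacitors out of the blue cup into the scale's sunken pan, and stand the empty cup upright on its round coaster again without dropping it. Leave the panel meter, the spray can and the circuit board beyond the scale where they are.

Things in the scene. Friction and masses are not known exactly. Their poses are not given: they have to be found in the camera images.
- scale_pan (a point): centre of the scale's sunken steel pan, on its upper face, 25 mm above the table. The counting scale is a fixed white housing 190 x 190 mm; square opening 150 x 150 mm, walls 20 mm thick all round, rim 70 mm above the table (45 mm above the pan). x and y of this frame run along the walls, z up; a low console (55 mm deep, 40 mm high) with display and keys sticks out on the -x side
- meter_mid (a point): centre of the orange handheld multimeter with a black face: a rigid block 190 long (its x) x 58 wide (its y) x 36 mm high (origin 17 mm above its underside), about 0.35 kg. It starts face up, lying across the rim of the scale along the scale's x, its underside 70 mm above the table
- meter_end1 (a point): middle of the multimeter's end at the screen, 95 mm from its centre along its +x
- meter_end2 (a point): middle of the multimeter's other end, 95 mm from its centre along its -x
- mat: black rubber rest mat with two yellow lines, fixed, 250 (its x) x 140 (its y) x 4 mm thick; origin at the centre of its underside. It is to the left or the right of the scale
- cup_foot (a point): centre of the underside of the blue kit cup (150 g, without contents), starting upright on the coaster. Flat foot 88 (its x) x 64 mm (its y), floor and walls 4 mm thick, walls 45 mm high; on its -x side, in place of a wall, a 64 mm wide pouring spout rises outwards from the floor at 22 degrees, so that things in the cup roll out once it is tipped spout down by clearly more than 22 degrees (40 to 50 empties it)
- cup_handle (a point): where to grip the cup: on its upright grip tab at the back, which is 10 mm thick (along the cup's x) and 40 mm wide (along its y), reaching 90 mm above the foot. The point is at mid thickness, 51 mm from the foot's centre along the cup's +x and 72 mm above the foot
- cup_lip (a point): middle of the outer edge of the cup's spout, 81 mm from the foot's centre along the cup's -x and 20 mm above the foot
- coaster: round white and grey coaster, fixed, 150 mm diameter, 4 mm thick, on which the cup stands; origin at the centre of its underside. It is on the other side of the scale from the mat
- cap1_mid (a point): centre of one of the three dark cylindrical capacitors with a silver band, 25 mm diameter, 50 mm long (along its y), 45 g; they start lying side by side across the cup and can roll
- cap2_mid (a point): centre of one of the three dark cylindrical capacitors with a silver band, 25 mm diameter, 50 mm long (along its y), 45 g; they start lying side by side across the cup and can roll
- cap3_mid (a point): centre of one of the three dark cylindrical capacitors with a silver band, 25 mm diameter, 50 mm long (along its y), 45 g; they start lying side by side across the cup and can roll
- panel_meter: bystander: grey square panel meter with a pale screen standing on its edge, 96 wide x 80 deep x 96 mm high, beyond the scale; origin near the centre of its underside
- cleaner: bystander: yellow spray can, 54 mm diameter, 130 mm high; origin near the centre of its underside
- board: bystander: green circuit board with a green terminal strip, 100 x 75 x 20 mm, lying flat; origin near the centre of its underside
There are look-alikes about, which are no part of the job. Leave any red look-alike of the part that bears cup_foot alone.

How it is judged:
By the outcome, as a careful person would: the job done as asked, in the order asked, and still so for the second after the job is handed in, with the robot touching nothing.
It also fails if it takes over 61 s, if anything falls off the work surface, if the arm or the gripper's body presses on something with over 40 N, if the wrist force passes 120 N, or if a joint passes its speed limit or range.

ROBOT

A 6-joint arm with a two-finger parallel gripper is mounted at the origin on the work surface. World frame = base frame: x ahead of the robot, y to its left, z up, the work surface at z = 0. Lengths are in mm, angles in rad, forces in N, time in s.
With the tool pointing down it reaches from about 350 to 975 mm from the base axis. Payload 7.1 kg.
Tool frame: the origin (TCP) lies at the very end of the fingers, on their centre line; the grasp point (between the pads) lies 19 mm behind it (ctrl.pinch_z is the z of the grasp point in the tool frame, in mm); z points along the fingers, y is the direction in which the jaws open and shut (so a half turn about z gives the same grasp; the last joint's range is limited). The gripper opens to 88 mm and grips with 3 to 60 N. Pads are 20 mm wide; open, the fingers measure 115 mm over their backs; the gripper's body (75 mm by 178 mm) begins 61 mm behind the grasp point.
Start: joints at [1.177, 0.423, 1.63, -0, 1.089, -0.019], TCP at [228.772, 581.608, 222.675] pointing down, gripper open.
Joint ranges: [-3, 3], [-0.9, 2.11], [0.09, 2.58], [-1.31, 4.45], [0.11, 2.69], [-2.54, 2.54]. Speed limits (rad/s): [2.39, 2.39, 3.01, 3.14, 3.14, 3.14].

INTERFACE

Orientations are given as a rotation vector (axis times angle).
In Python, from workcell import get_obs, optics, ctrl gives the robot as it stands.
- The arm moves only by the shell command python3 -m jog 'ROWS'. ROWS is a JSON object of lists of equal length, an entry for each row: "delta_rot": the turn, a rotation vector about the tool's x, y, z in rad, a list of three; "translation": the shift along the tool's x, y, z in mm, a list of three; "hand": the opening, from -1 (shut) to 1 (fully open). In form: {"delta_rot": [[rx, ry, rz], ...], "translation": [[x, y, z], ...], "hand": [hand, ...]}. A call has 1 to 5 rows; each row is the pose to reach, as a shift and turn from the pose commanded when the call began, along the tool's axes at that moment; what a row does not reach only later rows make up. A row lasts 1/10 s, in which the tool goes at most 50 mm and 8.59 degrees, less where a joint would pass 70% of its speed; a pose out of reach is approached as far as the arm can. A call with a gripper value outside its range is refused whole. The fingers move at their own pace and stop on an object; the grip force is fixed at half the most. Time passes only in rows, so rows that repeat a pose let the fingers close. It gives the time, the measured TCP pose, the force and the opening at its end, in the units of the state.
- get_obs(): the state, without advancing time (a new reading comes with each control period).
- optics.get_image(name): name is "scene" or "top" or "wrist"; returns the picture (420x560x3 uint8, red, green, blue); there is no depth.
- optics.calibration(name): a dict with "intrinsics" (3x3 intrinsics, pixels), "cam_to_world" (4x4, takes a point from camera to world coordinates). Camera axes: x right, y up, looking along -z (the intrinsics and any distortion apply to the point x, -y, -z); pixel columns grow to the right and rows downward; lengths in mm; the calibration is good to about 2 mm. The wrist camera is an equidistant fisheye: a pixel r from the principal point sees the ray r / f radians off the axis. A picture is of the moment at which its call begins: read the wrist's pose just before it. calibration takes no time and is no camera call; for the wrist camera it gives the pose at the moment of the call.
- ctrl.close_job(): hands the job in, once; it reports no verdict.
The state is a dict: "t": time; "qpos": joint angles; "qvel": joint speeds; "joint_torque": joint torques, N m; "ee_pos": TCP position; "orientation": TCP orientation; "ft_force": force on the tool from outside, world axes, zero at the start; "moment": the same for the moment, N m; "width": finger opening in mm.
Only numpy, scipy, OpenCV 4.12 (cv2) and the standard library are available. Lean on these libraries where they do the work, as an engineer would, in place of code of your own. Each camera call takes 0.05 s, during which the arm holds its last target. There are 200 camera calls.

## Working session

There is one attempt and no reset: what is moved stays moved. The work goes in short steps, Python scripts to look and compute and a shell command to move; the robot and the scene stay as the last step left them, time stands still between calls to the robot, and variables do not carry over. Pictures are saved under pics/ and viewed, about 8 in all and at most 12, crops included, and the job is handed in when it is done.

```bash
mkdir -p pics; ls
python3 - <<'E'
from workcell import get_obs, optics, ctrl
import cv2,numpy as np
o=get_obs(); print(o['t'],o['ee_pos'],o['orientation'],o['width'],ctrl.pinch_z)
for n in('scene','top'):
    im=optics.get_image(n); cv2.imwrite(f'pics/{n}0.png',cv2.resize(im[:,:,::-1],(800,600),interpolation=cv2.INTER_CUBIC))
    c=optics.calibration(n); print(n,np.round(c['intrinsics'],1).tolist(),np.round(c['cam_to_world'],3).tolist(),[k for k in c])
E
```

```text
pics
0.0 [228.56160903 581.12986293 221.92614731] [-5.85183008e-01 -3.08630105e+00  2.26100683e-03] 87.93959594657015 -18.700000000000003
scene [[429.2, 0.0, 276.1], [0.0, 429.2, 207.7], [0.0, 0.0, 1.0]] [[-0.435, -0.668, 0.604, 1186.951], [0.9, -0.32, 0.295, 349.039], [-0.003, 0.672, 0.741, 861.46], [0.0, 0.0, 0.0, 1.0]] ['intrinsics', 'cam_to_world']
top [[431.0, 0.0, 277.2], [0.0, 431.0, 205.3], [0.0, 0.0, 1.0]] [[0.016, 0.981, -0.194, 301.502], [-1.0, 0.013, -0.013, 32.941], [-0.01, 0.195, 0.981, 1427.363], [0.0, 0.0, 0.0, 1.0]] ['intrinsics', 'cam_to_world']
```

View pics/scene0.png

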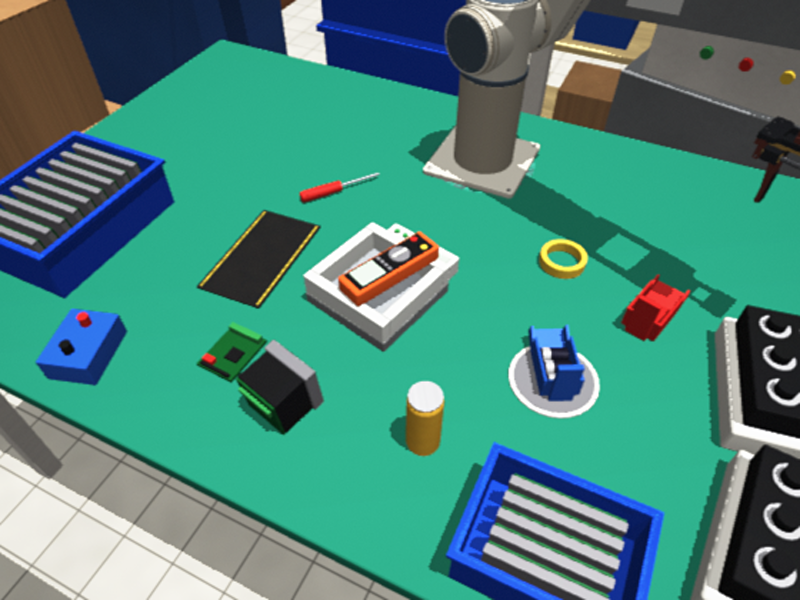

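View pics/top0.png

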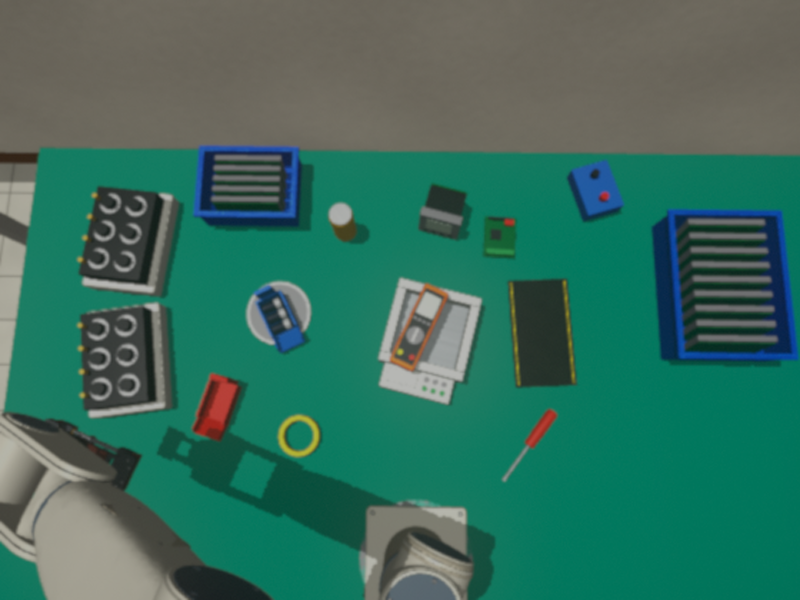

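The top view shows (in 800x600 pixels) the multimeter at (420,327) on the scale, the mat at (543,332) and the blue cup on its coaster at (279,315), with its handle towards (290,343). The red look-alike is at (215,407) and the bystanders are beyond the scale. Next I'll measure by colour segmentation.

```bash
cat > h.py <<'E'
import numpy as np, cv2
from workcell import get_obs, optics, ctrl
from scipy.spatial.transform import Rotation as R
def unproj(cam,uv,z):
    c=optics.calibration(cam); K=c['intrinsics'];T=c['cam_to_world']
    uv=np.atleast_2d(np.asarray(uv,float))
    d=np.c_[(uv[:,0]-K[0,2])/K[0,0],-(uv[:,1]-K[1,2])/K[1,1],-np.ones(len(uv))]@T[:3,:3].T
    p=T[:3,3]; return p+d*((z-p[2])/d[:,2])[:,None]
def proj(cam,P):
    c=optics.calibration(cam);K=c['intrinsics'];T=c['cam_to_world']
    q=(np.atleast_2d(P)-T[:3,3])@T[:3,:3]
    if cam=='wrist':
        x,y,z=q[:,0],-q[:,1],-q[:,2]; r=np.hypot(x,y); th=np.arctan2(r,z); s=th/np.maximum(r,1e-9)
        return np.c_[K[0,2]+K[0,0]*x*s,K[1,2]+K[1,1]*y*s]
    return np.c_[K[0,2]-K[0,0]*q[:,0]/q[:,2],K[1,2]+K[1,1]*q[:,1]/q[:,2]]
def rect(cam,mask,z):
    n,l,s,c=cv2.connectedComponentsWithStats(mask.astype(np.uint8)); i=1+np.argmax(s[1:,4])
    v,u=np.nonzero(l==i); w=unproj(cam,np.c_[u,v],z)[:,:2]
    r=cv2.minAreaRect(w.astype(np.float32)); return r,w.mean(0),len(u),cv2.boxPoints(r)
def tool():
    o=get_obs(); return o, R.from_rotvec(o['orientation']).as_matrix()
E
python3 - <<'E'
from h import *
im=optics.get_image('top'); cv2.imwrite('pics/top_raw.png',im[:,:,::-1])
h=cv2.cvtColor(im,cv2.COLOR_RGB2HSV).astype(int);H,S,V=h[...,0],h[...,1],h[...,2]
def win(m,u0,u1,v0,v1):
    k=np.zeros_like(m);k[v0:v1,u0:u1]=1;return m&k
def show(n,m,z,cam='top'):
    r,c,k,b=rect(cam,m,z);print(n,np.round(r[0],1),np.round(r[1],1),round(r[2],1),'mean',c.round(1),k)
show('orange',win((H<16)&(S>170)&(V>150),255,330,190,270),100)
show('mat',win((V<60)|((H>20)&(H<35)&(S>120)),345,415,185,280),4)
show('coaster',win((S<60)&(V>120),165,225,190,250),4)
show('scale',win((S<60)&(V>110),255,345,190,268),70)
show('cup',win((H>100)&(H<125)&(S>120),165,225,190,250),40)
a=cv2.resize(im[185:290,160:420,::-1],None,fx=3,fy=3,interpolation=cv2.INTER_CUBIC)
s=optics.get_image('scene');cv2.imwrite('pics/scene_raw.png',s[:,:,::-1])
b=cv2.resize(s[150:290,200:420,::-1],(780,496),interpolation=cv2.INTER_CUBIC)[:285*1+0]
cv2.imwrite('pics/crop1.png',np.vstack([a,cv2.resize(s[150:300,140:430,::-1],(780,285*1),interpolation=cv2.INTER_CUBIC)]))
E
```

```text
orange [573.6 -36.2] [46.4  4.8] 61.8 mean [573.3 -36.3] 22
mat [ 498.  -286.7] [241.9 132.2] 3.1 mean [ 496.1 -286.6] 2795
coaster [565.5 289.7] [138.2  53.7] 39.5 mean [565.7 288.2] 362
scale [470.8 -20.3] [193.1 238.1] 76.1 mean [471.2 -30.2] 2631
cup [519.  320.2] [155.7  64.4] 27.4 mean [508.9 315.2] 523
```

View pics/crop1.png

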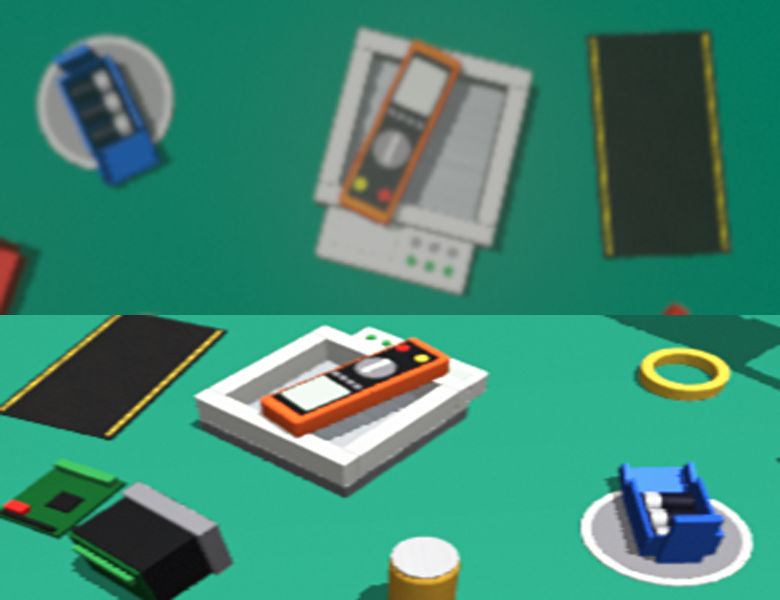

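The crop shows the meter's top corners at about (413,42), (460,62), (388,220) and (342,205). The cup's tab is at (75,58) and its spout at (130,165), pointing back at the robot. I'll turn these picks into poses.

Run:
```python
from h import *
C=lambda l:[(160+x/3-.33,185+y/3-.33) for x,y in l]
def show(n,l,z):
    w=unproj('top',C(l),z)[:,:2]; print(n,w.round(0).tolist(),'mean',w.mean(0).round(1))
    return w
m=show('meter',[(413,42),(460,62),(388,220),(342,205)],106); d=(m[0]+m[1]-m[2]-m[3]);print(np.degrees(np.arctan2(d[1],d[0])),np.linalg.norm(d)/2)
s=show('scale',[(362,28),(532,70),(494,247),(316,200)],70);d=(s[0]+s[1]-s[2]-s[3]);print(np.degrees(np.arctan2(d[1],d[0])),np.linalg.norm(d)/2)
k=show('mat',[(588,36),(709,33),(729,252),(606,257)],4);d=(k[0]+k[1]-k[2]-k[3]);print(np.degrees(np.arctan2(d[1],d[0])),np.linalg.norm(d)/2)
show('coaster',[(37,101),(173,101),(105,33),(105,169)],4)
a=show('lip',[(110,187),(162,160)],28);b=show('tab',[(53,66),(88,45)],94)
d=b.mean(0)-a.mean(0);print('cup',np.degrees(np.arctan2(d[1],d[0])),np.linalg.norm(d))
o,T=tool();print(T.round(3).tolist(),o['ee_pos'])
```

```text
meter [[585.0, -12.0], [565.0, -61.0], [400.0, 12.0], [415.0, 59.0]] mean [491.2  -0.7]
-23.290560917322512 182.74259062976708
scale [[608.0, 41.0], [564.0, -141.0], [376.0, -99.0], [422.0, 87.0]] mean [492.7 -27.9]
-13.14722223120429 191.68870343627339
mat [[617.0, -212.0], [622.0, -348.0], [378.0, -361.0], [371.0, -227.0]] mean [ 497.1 -287.2]
3.165751297841913 245.12951244715526
coaster [[534.0, 404.0], [536.0, 252.0], [613.0, 332.0], [459.0, 324.0]] mean [535.7 327.9]
lip [[437.0, 312.0], [467.0, 257.0]] mean [452.1 284.8]
tab [[557.0, 366.0], [580.0, 330.0]] mean [568.7 348.2]
cup 28.522851876945143 132.6633119332652
[[-0.931, 0.366, -0.0], [0.366, 0.931, -0.001], [0.0, -0.001, -1.0]] [228.63619282 581.32981714 222.2165668 ]
```

```bash
python3 -m jog '{"delta_rot":[[0,0,0],[0,0,0],[0,0,0],[0,0,0],[0,0,0]],"translation":[[-20,-20,0],[-50,-49,0],[-84,-82,0],[-118,-115,0],[-152,-148,0]],"hand":[1,1,1,1,1]}'
python3 -m jog '{"delta_rot":[[0,0,0.01],[0,0,0.02],[0,0,0.03],[0,0,0.03],[0,0,0.03]],"translation":[[-33,-32,0],[-66,-64,0],[-99,-96,0],[-132,-128,0],[-165,-160,0]],"hand":[1,1,1,1,1]}'
python3 - <<'E'
from h import *
o,T=tool();print(o['t'],o['ee_pos'],o['qpos'].round(3) if hasattr(o['qpos'],'round') else o['qpos'])
print('to go',(T.T@(np.array([491,-1,150])-o['ee_pos'])).round(1),'yaw tooly',np.degrees(np.arctan2(T[1,1],T[0,1])))
E
```

```text
t: 0.7
ee_pos: [316.3, 386.5, 222.6]
orientation: [0.584, 3.087, -0.0]
ft_force: [0.9, -0.1, -0.2]
width: 87.8
t: 1.2
ee_pos: [411.4, 177.2, 222.8]
orientation: [0.631, 3.077, 0.0]
ft_force: [-0.1, -0.3, 0.4]
width: 88.0
1.2 [411.44852889 177.21423984 222.84656088] [ 0.38   0.16   2.006  0.     0.976 -0.786]
to go [-143.3 -132.5   72.8] yaw tooly 66.82000559143829
```

```bash
python3 -m jog '{"delta_rot":[[0,0,0],[0,0,0],[0,0,0],[0,0,0],[0,0,0]],"translation":[[-33,-30,0],[-66,-61,0],[-99,-92,10],[-127,-118,20],[-143,-132,30]],"hand":[1,1,1,1,1]}'
python3 - <<'E'
from h import *
o,T=tool();im=optics.get_image('wrist')
# predicted meter top corners, and finger line
y=np.radians(-23.3);ex=np.array([np.cos(y),np.sin(y)]);ey=np.array([-ex[1],ex[0]])
P=[np.r_[np.array([491.2,-.7])+a*95*ex+b*29*ey,104] for a,b in((1,1),(1,-1),(-1,-1),(-1,1))]
g=proj('wrist',P);im=im.copy()
cv2.polylines(im,[g.round().astype(int)],True,(0,255,0),1)
t=proj('wrist',[o['ee_pos'],o['ee_pos']+T[:,1]*44,o['ee_pos']-T[:,1]*44]);
for q in t: cv2.circle(im,tuple(int(v) for v in q.round()),3,(255,0,255),1)
print(o['t'],o['ee_pos'],g.round(),t.round());cv2.imwrite('pics/w1.png',im[:,:,::-1])
E
```

```text
t: 1.7
ee_pos: [491.5, -1.3, 192.5]
orientation: [0.635, 3.076, -0.0]
ft_force: [-0.7, -0.0, 0.5]
width: 87.8
1.7 [491.49072559  -1.30803902 192.47982424] [[315. 315.]
 [251. 315.]
 [245.  93.]
 [322.  93.]] [[283. 262.]
 [364. 261.]
 [203. 261.]]
```

View pics/w1.png

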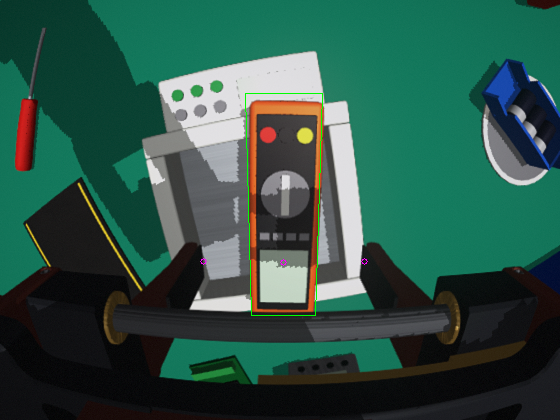

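The meter, seen from the wrist, lies within about 3 mm of the predicted outline (x 250-322, y 101-312), with the jaws either side of it. I'll descend and grip.

```bash
python3 -m jog '{"delta_rot":[[0,0,0],[0,0,0],[0,0,0],[0,0,0],[0,0,0]],"translation":[[-2,0,30],[-2,0,65],[-2,0,95],[-2,0,112],[-2,0,118]],"hand":[1,1,1,1,1]}'
python3 -m jog '{"delta_rot":[[0,0,0],[0,0,0],[0,0,0],[0,0,0],[0,0,0]],"translation":[[0,0,0],[0,0,0],[0,0,0],[0,0,0],[0,0,0]],"hand":[0.2,0.2,0.2,0.2,0.2]}'
python3 -m jog '{"delta_rot":[[0,0,0],[0,0,0],[0,0,0],[0,0,0],[0,0,0]],"translation":[[0,0,0],[0,0,0],[0,0,0],[0,0,0],[0,0,0]],"hand":[-1,-1,-1,-1,-1]}'
```

```text
t: 2.25
ee_pos: [490.9, 0.9, 73.0]
orientation: [-0.631, -3.074, 0.001]
ft_force: [0.6, 0.7, 0.0]
width: 87.8
t: 2.75
ee_pos: [492.9, 0.5, 75.6]
orientation: [0.632, 3.076, 0.001]
ft_force: [-0.7, 0.5, 6.2]
width: 57.6
t: 3.25
ee_pos: [493.0, 0.6, 75.6]
orientation: [0.632, 3.076, 0.001]
ft_force: [0.0, 0.5, 7.3]
width: 58.0
```

```bash
python3 -m jog '{"delta_rot":[[0,0,0],[0,0,0],[0,0,0],[0,0,0],[0,0,0]],"translation":[[0,0,-8],[0,0,-24],[0,0,-42],[0,0,-55],[0,0,-60]],"hand":[-1,-1,-1,-1,-1]}'
python3 -m jog '{"delta_rot":[[0,0,0],[0,0,0],[0,0,0],[0,0,0],[0,0,0]],"translation":[[-6,-13,0],[-16,-36,0],[-29,-65,0],[-43,-96,0],[-57,-127,0]],"hand":[-1,-1,-1,-1,-1]}'
python3 -m jog '{"delta_rot":[[0,0,-0.09],[0,0,-0.19],[0,0,-0.29],[0,0,-0.39],[0,0,-0.463]],"translation":[[-14,-31,0],[-28,-62,0],[-42,-94,0],[-54,-121,0],[-60,-135,0]],"hand":[-1,-1,-1,-1,-1]}'
python3 -m jog '{"delta_rot":[[0,0,0],[0,0,0],[0,0,0]],"translation":[[0,0,0],[0,0,10],[0,0,20]],"hand":[-1,-1,-1]}'
python3 - <<'E'
from h import *
o,T=tool();im=optics.get_image('scene');cv2.imwrite('pics/s2.png',cv2.resize(im[110:270,120:360,::-1],(780,520),interpolation=cv2.INTER_CUBIC))
print(o['ee_pos'],'to go',(T.T@(np.array([497.5,-287,9])-o['ee_pos'])).round(1),'yaw tooly',np.degrees(np.arctan2(T[1,1],T[0,1]))-90)
E
```

```text
t: 3.75
ee_pos: [492.8, 0.4, 136.0]
orientation: [0.631, 3.076, 0.0]
ft_force: [-0.3, -0.1, -4.2]
width: 58.0
t: 4.25
ee_pos: [493.8, -140.4, 133.9]
orientation: [-0.631, -3.076, 0.0]
ft_force: [0.2, 0.2, -3.1]
width: 57.9
t: 4.75
ee_pos: [495.7, -289.4, 133.7]
orientation: [0.094, -3.139, 0.0]
ft_force: [0.3, -0.1, -4.4]
width: 57.7
t: 5.05
ee_pos: [496.0, -285.6, 113.5]
orientation: [0.09, -3.139, -0.001]
ft_force: [-0.4, -0.4, -3.6]
width: 58.0
[ 496.04050782 -285.629158    113.47960992] to go [ -1.5  -1.5 104.5] yaw tooly 3.2868166935528365
```

View pics/s2.png

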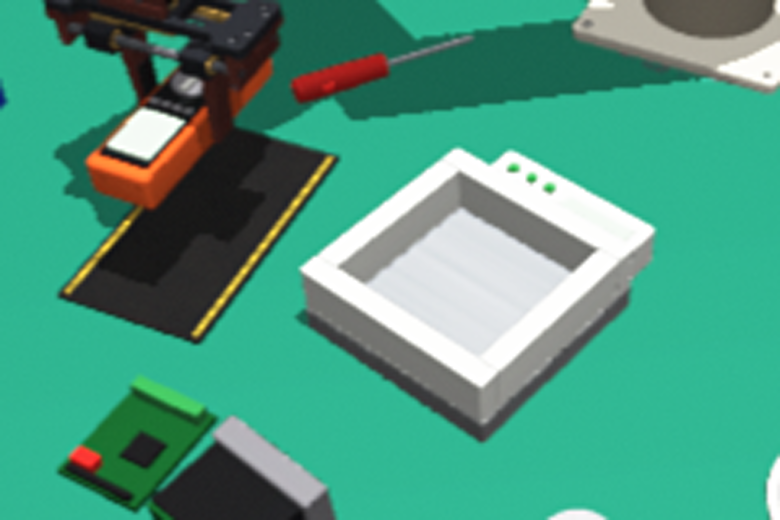

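The meter is held level above the mat, aligned with it. I'll lower it gently.

```bash
python3 -m jog '{"delta_rot":[[0,0,0],[0,0,0],[0,0,0],[0,0,0],[0,0,0]],"translation":[[-1,-1,20],[-1,-1,48],[-1,-1,75],[-1,-1,90],[-1,-1,97]],"hand":[-1,-1,-1,-1,-1]}'
python3 -m jog '{"delta_rot":[[0,0,0],[0,0,0],[0,0,0]],"translation":[[0,0,1],[0,0,2],[0,0,3]],"hand":[-1,-1,-1]}'
python3 -m jog '{"delta_rot":[[0,0,0],[0,0,0],[0,0,0]],"translation":[[0,0,1],[0,0,2],[0,0,2]],"hand":[-1,-1,-1]}'
```

```text
t: 5.6
ee_pos: [496.8, -286.1, 15.8]
orientation: [0.092, -3.138, -0.003]
ft_force: [-1.0, -0.5, -3.4]
width: 58.1
t: 5.9
ee_pos: [498.5, -287.8, 15.7]
orientation: [-0.091, 3.139, -0.002]
ft_force: [0.2, 0.2, -4.4]
width: 57.5
t: 6.2
ee_pos: [497.8, -287.4, 12.9]
orientation: [-0.091, 3.14, -0.0]
ft_force: [0.5, 0.5, -4.7]
width: 58.5
```

```bash
python3 -m jog '{"delta_rot":[[0,0,0],[0,0,0],[0,0,0]],"translation":[[0,0,1],[0,0,2],[0,0,2]],"hand":[-1,-1,-1]}'
python3 -m jog '{"delta_rot":[[0,0,0],[0,0,0],[0,0,0]],"translation":[[0,0,1],[0,0,1],[0,0,1]],"hand":[-1,-1,-1]}'
python3 - <<'E'
from h import *
print(get_obs()['ft_force'],get_obs()['ee_pos'])
E
```

```text
t: 6.5
ee_pos: [497.6, -287.3, 10.5]
orientation: [0.091, -3.14, -0.0]
ft_force: [1.6, -0.5, -4.0]
width: 58.0
t: 6.8
ee_pos: [497.8, -287.4, 9.7]
orientation: [-0.091, 3.14, -0.0]
ft_force: [-0.4, -0.1, -3.5]
width: 57.9
[-0.39517396 -0.11951988 -3.49569923] [ 497.81691292 -287.38759477    9.72623065]
```

```bash
python3 -m jog '{"delta_rot":[[0,0,0],[0,0,0],[0,0,0]],"translation":[[0,0,0.5],[0,0,1],[0,0,1]],"hand":[-1,-1,-1]}'
python3 -m jog '{"delta_rot":[[0,0,0],[0,0,0],[0,0,0]],"translation":[[0,0,0.5],[0,0,1],[0,0,1]],"hand":[-1,-1,-1]}'
python3 -m jog '{"delta_rot":[[0,0,0],[0,0,0]],"translation":[[0,0,0.5],[0,0,0.5]],"hand":[-1,-1]}'
```

```text
t: 7.1
ee_pos: [497.8, -287.4, 9.6]
orientation: [-0.091, 3.14, -0.0]
ft_force: [-3.2, 1.8, 7.9]
width: 58.4
t: 7.4
ee_pos: [497.8, -287.4, 9.6]
orientation: [-0.091, 3.14, -0.0]
ft_force: [-6.0, 3.3, 18.5]
width: 58.1
t: 7.6
ee_pos: [497.8, -287.4, 9.5]
orientation: [-0.091, 3.14, -0.0]
ft_force: [-7.5, 4.2, 23.4]
width: 58.0
```

Contact with the mat is firm. I'll unload, open the jaws and retreat upward.

```bash
python3 -m jog '{"delta_rot":[[0,0,0],[0,0,0],[0,0,0],[0,0,0],[0,0,0]],"translation":[[0,0,-1],[0,0,-1.5],[0,0,-1.5],[0,0,-1.5],[0,0,-1.5]],"hand":[-1,-1,0.7,0.7,0.7]}'
python3 -m jog '{"delta_rot":[[0,0,0],[0,0,0],[0,0,0],[0,0,0],[0,0,0]],"translation":[[0,0,0],[0,0,-10],[0,0,-40],[0,0,-85],[0,0,-130]],"hand":[0.7,0.7,0.7,0.7,0.7]}'
python3 - <<'E'
from h import *
o,T=tool();im=optics.get_image('top');cv2.imwrite('pics/t2.png',cv2.resize(im[185:290,340:430,::-1],(600,700*1),interpolation=cv2.INTER_CUBIC)[:600])
h=cv2.cvtColor(im,cv2.COLOR_RGB2HSV).astype(int)
m=np.zeros(h.shape[:2],bool);m[185:290,340:430]=1
m&=(h[...,0]<16)&(h[...,1]>120)&(h[...,2]>80)
v,u=np.nonzero(m);w=unproj('top',np.c_[u,v],40);r=cv2.minAreaRect(w[:,:2].astype(np.float32));print(r,len(u))
g=np.array([568.5,348,200]);print(o['t'],o['ee_pos'],o['qpos'],'world togo',(g-o['ee_pos']).round(1),'tool',(T.T@(g-o['ee_pos'])).round(1))
E
```

```text
t: 8.1
ee_pos: [497.9, -287.4, 8.6]
orientation: [-0.091, 3.14, -0.0]
ft_force: [-0.0, 0.2, -0.5]
width: 74.2
t: 8.6
ee_pos: [497.2, -287.0, 140.1]
orientation: [0.091, -3.139, -0.001]
ft_force: [1.7, -0.5, 0.2]
width: 74.8
((502.3578186035156, -278.3019104003906), (62.069889068603516, 181.54611206054688), 88.51990509033203) 179
8.6 [ 497.21779914 -287.03338455  140.14192844] [-5.44267141e-01  4.57929506e-01  1.80061980e+00 -1.68409085e-05
  8.84392864e-01 -2.17326679e+00] world togo [ 71.3 635.   59.9] tool [-108.   629.9  -59.5]
```

```bash
python3 -m jog '{"delta_rot":[[0,0,0],[0,0,0],[0,0,0],[0,0,0],[0,0,0]],"translation":[[-3,20,-20],[-10,60,-40],[-18,105,-55],[-27,150,-60],[-36,195,-60]],"hand":[0.7,0.7,0.7,0.7,0.7]}'
python3 -m jog '{"delta_rot":[[0,0,0],[0,0,0],[0,0,0],[0,0,0],[0,0,0]],"translation":[[-8,46,0],[-16,92,0],[-23,138,0],[-31,184,0],[-38,230,0]],"hand":[0.3,0.3,0.3,0.3,0.3]}'
python3 -m jog '{"delta_rot":[[0,0,0.13],[0,0,0.26],[0,0,0.39],[0,0,0.52],[0,0,0.65]],"translation":[[-8,45,0],[-16,90,0],[-23,135,0],[-30,175,0],[-34,205,0]],"hand":[0.3,0.3,0.3,0.3,0.3]}'
python3 -m jog '{"delta_rot":[[0,0,0.13],[0,0,0.26],[0,0,0.39],[0,0,0.48],[0,0,0.48]],"translation":[[0,0,0],[0,0,0],[0,0,0],[0,0,0],[0,0,0]],"hand":[0.3,0.3,0.3,0.3,0.3]}'
cat > cup.py <<'E'
from h import *
import sys
def cuppts(c,yaw,z0):
    ex=np.array([np.cos(yaw),np.sin(yaw),0]);ey=np.array([-ex[1],ex[0],0]);ez=np.array([0,0,1.])
    L=[(46,-20,90),(56,-20,90),(56,20,90),(46,20,90),(46,-20,90),(44,-32,45),(-44,-32,45),(-81,-32,20),(-81,32,20),(-44,32,45),(44,32,45),(46,20,90)]
    return np.array([np.r_[c,z0]+a*ex+b*ey+d*ez for a,b,d in L])
E
python3 - <<'E'
from cup import *
o,T=tool();K=optics.calibration('wrist');im=optics.get_image('wrist').copy();cv2.imwrite('pics/w2raw.png',im[:,:,::-1]);np.savez('w2.npz',im=im,T=K['cam_to_world'],K=K['intrinsics'])
y=np.radians(28.5);c=np.array([568.7,348.2])-51*np.array([np.cos(y),np.sin(y)]);print('foot',c)
cv2.polylines(im,[proj('wrist',cuppts(c,y,4)).round().astype(int)],False,(255,255,0),1)
print(o['t'],o['ee_pos'],o['qpos'],np.degrees(np.arctan2(T[1,1],T[0,1])))
cv2.imwrite('pics/w2.png',cv2.resize(im[:,:,::-1],(800,600)))
E
```

```text
t: 9.15
ee_pos: [523.0, -89.1, 200.5]
orientation: [-0.09, 3.137, -0.001]
ft_force: [-0.4, -0.4, -0.1]
width: 74.8
t: 9.65
ee_pos: [546.9, 143.2, 199.3]
orientation: [-0.092, 3.139, 0.0]
ft_force: [-0.6, -0.5, -0.7]
width: 57.1
t: 10.15
ee_pos: [568.8, 350.6, 199.1]
orientation: [0.922, 3.003, 0.001]
ft_force: [0.2, 0.1, -0.4]
width: 57.3
t: 10.65
ee_pos: [568.8, 347.9, 199.0]
orientation: [1.605, 2.701, 0.0]
ft_force: [-0.2, 0.4, 0.6]
width: 56.9
foot [523.88032725 323.86490323]
10.65 [568.80704829 347.8930371  198.98093118] [ 5.31080159e-01  5.09002053e-01  1.54899758e+00 -2.35484889e-05
  1.08341268e+00  3.26933242e-02] 28.556094060842963
```

View pics/w2.png

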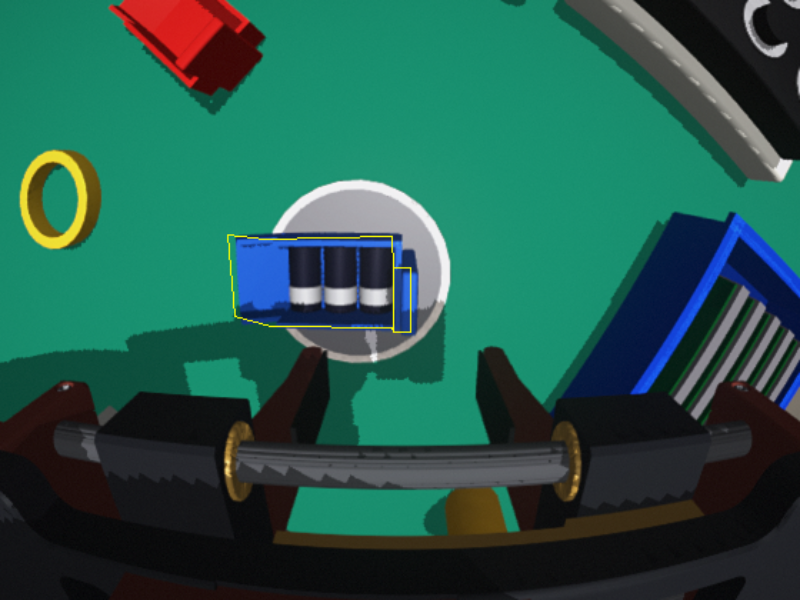

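The outline lies within a few mm of the cup. The tab seems to be about 6 px further right (x 400-417). I'll zoom in to refine.

Run:
```python
import cv2
im=cv2.imread('pics/w2raw.png');cv2.imwrite('pics/w2z.png',cv2.resize(im[155:245,155:315],(800,450),interpolation=cv2.INTER_CUBIC))
```

```text
(no output)
```

View pics/w2z.png

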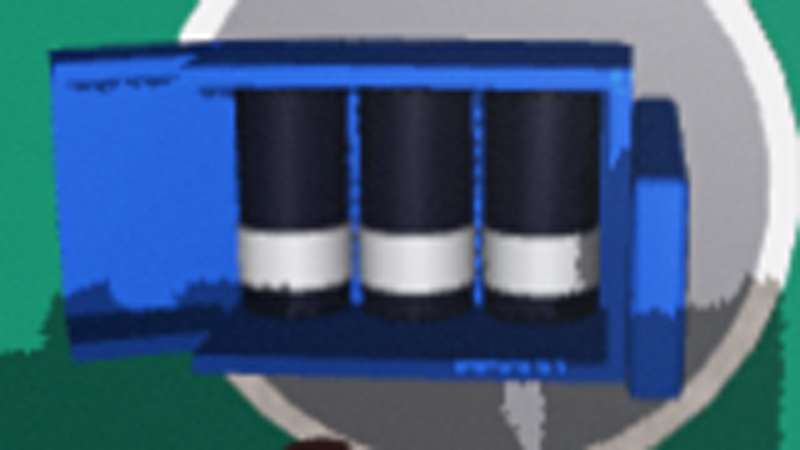

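```bash
cat >> h.py <<'E'
def unw(K,T,uv,z):
    uv=np.atleast_2d(np.asarray(uv,float)); x=uv[:,0]-K[0,2];y=uv[:,1]-K[1,2];r=np.hypot(x,y);th=r/K[0,0]
    d=np.c_[np.sin(th)*x/r,-np.sin(th)*y/r,-np.cos(th)]@T[:3,:3].T
    p=T[:3,3];return p+d*((z-p[2])/d[:,2])[:,None]
E
python3 - <<'E'
from h import *
f=np.load('w2.npz');Z=lambda l:[(155+a/5-.4,155+b/5-.4) for a,b in l]
t=unw(f['K'],f['T'],Z([(633,178),(685,178),(685,398),(628,398)]),94);print('tab',t.round(1)[:,:2].tolist(),t.mean(0).round(1))
l=unw(f['K'],f['T'],Z([(50,52),(72,360)]),26);print('lip',l.round(1)[:,:2].tolist(),l.mean(0).round(1))
w=unw(f['K'],f['T'],Z([(630,45),(630,382)]),49);print('back wall',w.round(1)[:,:2].tolist(),w.mean(0).round(1))
d=t.mean(0)-l.mean(0);e=t[2]+t[3]-t[0]-t[1]
print(np.degrees(np.arctan2(d[1],d[0])),np.hypot(*d[:2]),'tab dir',np.degrees(np.arctan2(e[1],e[0])))
c=unw(f['K'],f['T'],[(360/800*560,180*.7),(449*.7,272*.7)],4);print(c)
o,T=tool();print((T.T@(t.mean(0)-o['ee_pos'])).round(1),o['ee_pos'])
E
```

```text
tab [[560.8, 363.5], [568.4, 367.6], [587.3, 333.6], [578.6, 328.9]] [573.8 348.4  94. ]
lip [[443.7, 316.4], [476.2, 254.8]] [459.9 285.6  26. ]
back wall [[552.4, 377.8], [584.8, 317.9]] [568.6 347.9  49. ]
28.89176553980468 130.0011879242112 tab dir -61.90553175708269
[[507.98400827 394.52297334   4.        ]
 [602.49420571 364.33818183   4.        ]]
[ -1.9   4.6 105. ] [568.82975007 347.88985971 198.99724406]
```

```bash
python3 -m jog '{"delta_rot":[[0,0,0],[0,0,0],[0,0,0],[0,0,0],[0,0,0]],"translation":[[-2,4.5,30],[-2,4.5,75],[-2,4.5,115],[-2,4.5,135],[-2,4.5,140]],"hand":[0.3,0.3,0.3,0.3,0.3]}'
python3 -m jog '{"delta_rot":[[0,0,0],[0,0,0],[0,0,0],[0,0,0],[0,0,0]],"translation":[[0,0,0],[0,0,0],[0,0,0],[0,0,0],[0,0,0]],"hand":[-0.1,-0.3,-0.5,-0.6,-0.65]}'
python3 - <<'E'
from h import *
o,T=tool();print(o['ee_pos'],o['ft_force'],o['width'])
im=optics.get_image('wrist');im2=optics.get_image('scene')
cv2.imwrite('pics/w3.png',np.hstack([cv2.resize(im[60:300,120:400,::-1],(400,343)),cv2.resize(im2[200:300,340:450,::-1],(377,343),interpolation=cv2.INTER_CUBIC)]))
E
```

```text
t: 11.2
ee_pos: [572.0, 347.2, 55.7]
orientation: [-1.6, -2.701, 0.007]
ft_force: [-0.1, -0.7, -0.1]
width: 57.1
t: 11.7
ee_pos: [574.2, 348.5, 59.7]
orientation: [1.604, 2.701, 0.002]
ft_force: [-0.1, -0.1, 0.4]
width: 20.7
[574.24845391 348.4946083   59.66089427] [-0.12437742 -0.0863666   0.4481721 ] 20.714478967867308
```

View pics/w3.png

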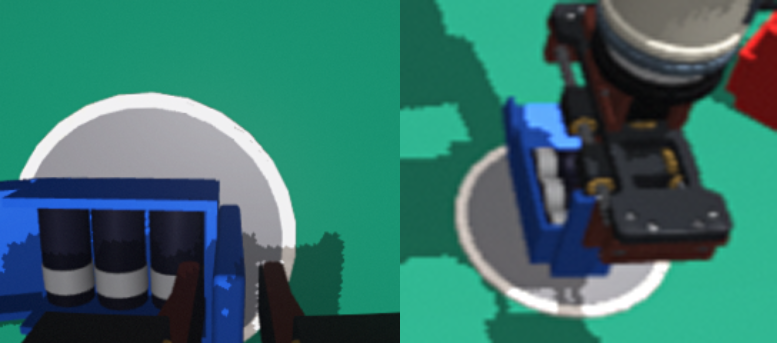

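The fingers straddle the tab evenly (tab at x 216-242, fingers at 200 and 262). I'll grip and lift a little.

```bash
python3 -m jog '{"delta_rot":[[0,0,0],[0,0,0],[0,0,0],[0,0,0],[0,0,0]],"translation":[[0,0,2],[0,0,2],[0,0,2],[0,0,2],[0,0,2]],"hand":[-0.7,-1,-1,-1,-1]}'
python3 -m jog '{"delta_rot":[[0,0,0],[0,0,0],[0,0,0],[0,0,0],[0,0,0]],"translation":[[0,0,0],[0,0,0],[0,0,-3],[0,0,-8],[0,0,-15]],"hand":[-1,-1,-1,-1,-1]}'
python3 -m jog '{"delta_rot":[[0,0,0],[0,0,0],[0,0,0],[0,0,0],[0,0,0]],"translation":[[0,0,-15],[0,0,-35],[0,0,-60],[0,0,-80],[0,0,-90]],"hand":[-1,-1,-1,-1,-1]}'
python3 - <<'E'
from h import *
o,T=tool();print(o['ee_pos'],o['ft_force'],o['moment'],o['width'],o['qpos'])
E
```

```text
t: 12.3
ee_pos: [573.5, 348.1, 56.4]
orientation: [-1.604, -2.701, 0.001]
ft_force: [-2.3, -0.3, -0.7]
width: 9.7
t: 12.8
ee_pos: [573.7, 348.2, 71.9]
orientation: [-1.604, -2.701, 0.0]
ft_force: [0.1, -0.3, -3.2]
width: 9.9
t: 13.3
ee_pos: [574.9, 348.9, 165.2]
orientation: [1.603, 2.699, 0.006]
ft_force: [-0.1, -0.1, -2.8]
width: 9.7
[574.94118408 348.948963   165.1936654 ] [-0.10516234 -0.10619058 -2.80197193] [ 0.04640061 -0.05509472 -0.01393177] 9.71632001897384 [5.27795488e-01 5.53149893e-01 1.56008280e+00 2.31868794e-05
 1.02409292e+00 2.87904434e-02]
```

```bash
python3 -m jog '{"delta_rot":[[0,0,0],[0,0,0],[0,0,0],[0,0,0],[0,0,0]],"translation":[[-3,-2,0],[-9,-8,0],[-19,-16,0],[-33,-28,0],[-48,-41,0]],"hand":[-1,-1,-1,-1,-1]}'
python3 -m jog '{"delta_rot":[[0,0,-0.02],[0,0,-0.06],[0,0,-0.12],[0,0,-0.18],[0,0,-0.24]],"translation":[[-16,-13,0],[-32,-27,0],[-48,-41,0],[-64,-54,0],[-80,-68,0]],"hand":[-1,-1,-1,-1,-1]}'
cat > plan.py <<'E'
from h import *
import sys
S=np.array([492.7,-27.9]);yaw=np.radians(76.9)
def pose(ly,lz,th,lx=0):   # lip position in scale x,y, height; tilt deg
    sy=yaw-np.pi/2
    ux=np.array([np.cos(sy),np.sin(sy),0]);uy=np.array([-ux[1],ux[0],0])
    y=uy;z=np.array([0,0,-1.]);x=np.cross(y,z)
    T=np.c_[x,y,z]@R.from_rotvec([-np.radians(th),0,0]).as_matrix()
    lip=np.r_[S,lz]+lx*ux+ly*uy
    return lip+T@np.array([0,132,-32.5]),T      # TCP
def rel(poses):
    o,T=tool()
    for a in poses:
        p,Q=pose(*a);print(a,(T.T@(p-o['ee_pos'])).round(1).tolist(),R.from_matrix(T.T@Q).as_rotvec().round(3).tolist())
    print(o['t'],o['ee_pos'].round(1),o['ft_force'].round(1),o['qpos'].round(2))
E
python3 -c "
from plan import *
rel([(30,132,0)])"
```

```text
t: 13.8
ee_pos: [559.8, 284.5, 160.7]
orientation: [-1.604, -2.7, 0.003]
ft_force: [-0.6, 0.1, -1.8]
width: 9.4
t: 14.3
ee_pos: [538.2, 181.4, 161.0]
orientation: [-1.266, -2.874, 0.002]
ft_force: [0.4, 0.1, -2.1]
width: 10.2
(30, 132, 0) [-32.1, -41.2, -3.4] [-0.001, -0.001, -0.601]
14.3 [538.2 181.4 161. ] [ 0.4  0.1 -2.1] [ 0.3   0.42  1.8  -0.    0.92 -0.44]
```

```bash
python3 -m jog '{"delta_rot":[[0,0,-0.08],[0,0,-0.18],[0,0,-0.28],[0,0,-0.38],[0,0,-0.46]],"translation":[[-13,-17,-2],[-23,-29,-2],[-29,-37,-2],[-32,-41,-2],[-32,-41,-2]],"hand":[-1,-1,-1,-1,-1]}'
python3 -m jog '{"delta_rot":[[0,0,-0.07],[0,0,-0.12],[0,0,-0.14],[0,0,-0.14],[0,0,-0.14]],"translation":[[0,0,0],[0,0,0],[0,0,0],[0,0,0],[0,0,0]],"hand":[-1,-1,-1,-1,-1]}'
python3 - <<'E'
from plan import *
rel([(30,125,5),(30,117,10),(30,109,15),(30,102,19),(30,98,21)])
im=optics.get_image('scene');i2=optics.get_image('top')
# check scale overlay at rim corners in top and lip
sy=yaw-np.pi/2;ux=np.array([np.cos(sy),np.sin(sy)]);uy=np.array([-ux[1],ux[0]])
for cam,I in(('scene',im),('top',i2)):
    for h,z in((95,70),(75,70)):
        c=[np.r_[S+a*h*ux+b*h*uy,z] for a,b in((1,1),(1,-1),(-1,-1),(-1,1))]
        cv2.polylines(I,[(proj(cam,c)*16).round().astype(int)],True,(255,0,0),1,shift=4)
a=cv2.resize(im[130:290,190:400,::-1],(400,305),interpolation=cv2.INTER_CUBIC);b=cv2.resize(i2[170:290,220:370,::-1],(381,305),interpolation=cv2.INTER_CUBIC)
cv2.imwrite('pics/p4.png',np.hstack([a,b]))
E
```

```text
t: 14.8
ee_pos: [529.2, 130.3, 163.0]
orientation: [-0.577, -3.086, 0.002]
ft_force: [0.3, -0.5, -2.8]
width: 9.9
t: 15.3
ee_pos: [530.2, 132.0, 163.4]
orientation: [-0.365, -3.12, 0.0]
ft_force: [-0.4, 0.4, -3.0]
width: 10.2
(30, 125, 5) [0.2, -5.5, -5.4] [-0.088, -0.0, -0.005]
(30, 117, 10) [0.2, -9.9, -8.5] [-0.175, -0.0, -0.005]
(30, 109, 15) [0.2, -15.1, -11.1] [-0.262, 0.0, -0.005]
(30, 102, 19) [0.2, -20.0, -12.3] [-0.332, 0.0, -0.005]
(30, 98, 21) [0.2, -22.6, -12.2] [-0.367, 0.0, -0.005]
15.3 [530.2 132.  163.4] [-0.4  0.4 -3. ] [ 0.22  0.39  1.85 -0.    0.91 -1.12]
```

View pics/p4.png

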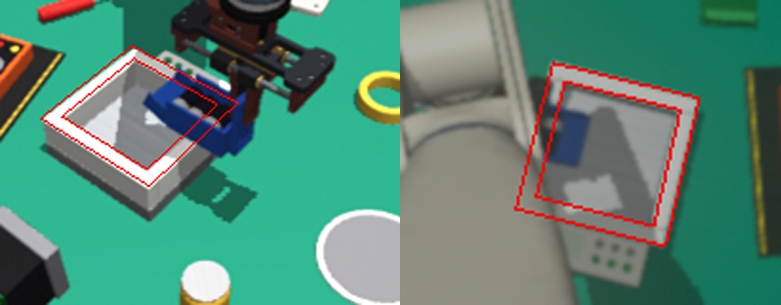

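The scale model overlays the rim well in both views, and the spout hangs over the pan. I'll start tilting.

```bash
python3 -m jog '{"delta_rot":[[-0.06,0,0],[-0.14,0,0],[-0.22,0,0],[-0.3,0,0],[-0.36,0,0]],"translation":[[0,-3,-3],[0,-8,-7],[0,-13,-10],[0,-18,-12],[0,-22,-12]],"hand":[-1,-1,-1,-1,-1]}'
python3 - <<'E'
from plan import *
rel([(30,93,24),(30,90,28),(30,88,32),(30,86,35),(30,85,37)])
E
```

```text
t: 15.9
ee_pos: [525.6, 110.5, 176.1]
orientation: [0.353, 3.028, 0.555]
ft_force: [0.3, -0.2, -2.7]
width: 10.0
(30, 93, 24) [0.6, -4.5, -2.0] [-0.056, 0.002, -0.003]
(30, 90, 28) [0.6, -8.6, -8.2] [-0.126, 0.003, -0.003]
(30, 88, 32) [0.6, -13.1, -15.0] [-0.196, 0.003, -0.003]
(30, 86, 35) [0.5, -16.9, -19.5] [-0.248, 0.003, -0.003]
(30, 85, 37) [0.5, -19.6, -22.7] [-0.283, 0.003, -0.003]
15.9 [525.6 110.5 176.1] [ 0.3 -0.2 -2.7] [-0.02  0.34  1.95  0.49  0.83 -1.68]
```

```bash
python3 -m jog '{"delta_rot":[[-0.056,0,0],[-0.126,0,0],[-0.196,0,0],[-0.248,0,0],[-0.283,0,0]],"translation":[[0,-4.5,-2],[0,-8.5,-8],[0,-13,-15],[0,-17,-19.5],[0,-19.5,-23]],"hand":[-1,-1,-1,-1,-1]}'
python3 -m jog '{"delta_rot":[[0,0,0],[0,0,0],[0,0,0],[0,0,0]],"translation":[[0,0,0],[0,0,0],[0,0,0],[0,0,0]],"hand":[-1,-1,-1,-1]}'
python3 - <<'E'
from plan import *
rel([(30,85,40),(30,85,43),(30,85,45),(30,85,47),(30,85,48)])
E
```

```text
t: 16.4
ee_pos: [519.4, 84.6, 190.4]
orientation: [0.338, 2.892, 0.966]
ft_force: [-0.2, 0.3, -1.1]
width: 9.8
t: 16.8
ee_pos: [519.6, 85.9, 190.5]
orientation: [0.335, 2.894, 0.963]
ft_force: [0.5, -0.2, -0.2]
width: 9.9
(30, 85, 40) [0.4, -2.8, -7.4] [-0.056, 0.002, -0.001]
(30, 85, 43) [0.4, -5.1, -14.1] [-0.108, 0.002, -0.001]
(30, 85, 45) [0.4, -6.8, -18.6] [-0.143, 0.002, -0.001]
(30, 85, 47) [0.3, -8.7, -22.9] [-0.178, 0.002, -0.001]
(30, 85, 48) [0.3, -9.6, -25.1] [-0.195, 0.002, -0.001]
16.8 [519.6  85.9 190.5] [ 0.5 -0.2 -0.2] [-0.22  0.37  2.    0.82  0.96 -2.11]
```

Run:
```python
from plan import *
im=optics.get_image('scene');i2=optics.get_image('wrist');o=get_obs();print(o['ft_force'],o['moment'])
a=cv2.resize(im[110:290,190:400,::-1],(440,377),interpolation=cv2.INTER_CUBIC);b=cv2.resize(i2[60:300,100:320,::-1],(346,377),interpolation=cv2.INTER_CUBIC)
cv2.imwrite('pics/p5.png',np.hstack([a,b]))
```

```text
[-0.70753612 -0.08783257 -1.39515353] [-0.33587724  0.06559951  0.04078403]
```

View pics/p5.png

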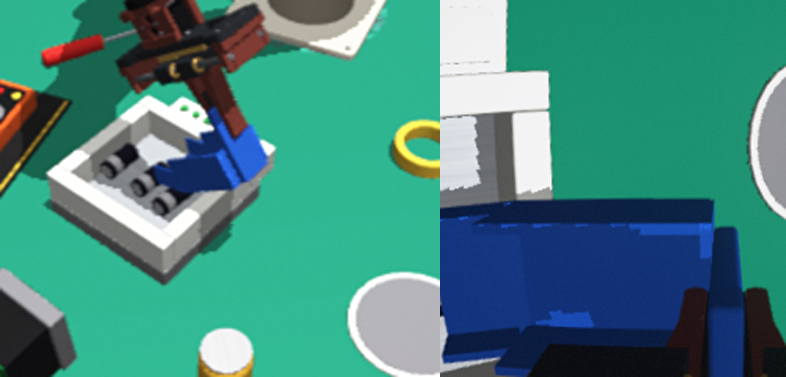

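All three capacitors lie in the pan at about (115,165), (143,183) and (167,203), and the cup is empty. I'll lift, level the cup and head back to the coaster.

```bash
python3 -m jog '{"delta_rot":[[0,0,0],[0,0,0],[0.05,0,0],[0.15,0,0],[0.25,0,0]],"translation":[[0,5,-7],[0,14,-19],[0,24,-32],[0,33,-44],[0,39,-52]],"hand":[-1,-1,-1,-1,-1]}'
python3 - <<'E'
from plan import *
f=np.array([529,324]);yaw=np.radians(28.6)
o,T=tool();y=np.array([np.cos(yaw),np.sin(yaw),0]);z=np.array([0,0,-1.]);Q=np.c_[np.cross(y,z),y,z]
y2=np.array([np.cos(np.radians(76.9)),np.sin(np.radians(76.9)),0]);Q2=np.c_[np.cross(y2,z),y2,z]
print(o['ee_pos'].round(1),'level',R.from_matrix(T.T@Q2).as_rotvec().round(3),'world up100',(T.T@[0,0,100]).round(1),'+y100',(T.T@[0,100,0]).round(1),'to hover',(T.T@(np.r_[f+51*y[:2],160]-o['ee_pos'])).round(1))
im=optics.get_image('top')
h=cv2.cvtColor(im,cv2.COLOR_RGB2HSV).astype(int)
# coaster: fit ellipse outline, unobstructed now
m=((h[...,1]<70)&(h[...,2]>90)).astype(np.uint8);m[:,:160]=0;m[:,235:]=0;m[:185]=0;m[255:]=0
n,l,s,c=cv2.connectedComponentsWithStats(m);i=1+np.argmax(s[1:,4]);v,u=np.nonzero(l==i)
w=unproj('top',np.c_[u,v],4);print(len(u),cv2.minEnclosingCircle(w[:,:2].astype(np.float32)),w.mean(0))
E
```

```text
t: 17.4
ee_pos: [520.3, 84.6, 258.0]
orientation: [0.354, 3.015, 0.594]
ft_force: [-0.2, 0.1, -1.9]
width: 10.1
[520.3  84.6 258. ] level [ 0.389  0.004 -0.005] world up100 [ -0.3  38.  -92.5] +y100 [23.2 90.  36.9] to hover [  9.5 211.7 192.7]
1602 ((534.7698974609375, 327.9126892089844), 76.42548370361328) [534.11735681 327.71229273   4.        ]
```

```bash
python3 -m jog '{"delta_rot":[[0.08,0,0],[0.16,0,0],[0.24,0,0],[0.32,0,0],[0.388,0,0]],"translation":[[5,18,8],[12,45,19],[19,75,31],[27,105,43],[35,135,55]],"hand":[-1,-1,-1,-1,-1]}'
python3 -m jog '{"delta_rot":[[0,0,0.1],[0,0,0.21],[0,0,0.32],[0,0,0.43],[0,0,0.5]],"translation":[[-7,29,20],[-14,58,40],[-21,86,60],[-27,110,80],[-31,127,90]],"hand":[-1,-1,-1,-1,-1]}'
cat > back.py <<'E'
from h import *
def go(zt,f=(534.3,327.6)):
    yaw=np.radians(28.6);o,T=tool();y=np.array([np.cos(yaw),np.sin(yaw),0]);z=np.array([0,0,-1.]);Q=np.c_[np.cross(y,z),y,z]
    print(o['t'],o['ee_pos'].round(1),o['ft_force'].round(1),'togo',(T.T@(np.r_[np.array(f)+51*y[:2],zt]-o['ee_pos'])).round(1),R.from_matrix(T.T@Q).as_rotvec().round(3))
E
python3 -c "
from back import *
go(100)"
```

```text
t: 17.95
ee_pos: [518.6, 236.8, 257.2]
orientation: [0.364, 3.12, 0.006]
ft_force: [1.1, -0.2, -1.1]
width: 10.1
t: 18.45
ee_pos: [577.8, 353.2, 165.0]
orientation: [-1.128, -2.928, -0.006]
ft_force: [0.5, 0.9, -1.3]
width: 10.0
18.45 [577.8 353.2 165. ] [ 0.5  0.9 -1.3] togo [-2.1 -0.2 65. ] [ 0.001 -0.006  0.336]
```

```bash
python3 -m jog '{"delta_rot":[[0,0,0.1],[0,0,0.2],[0,0,0.3],[0,0,0.336],[0,0,0.336]],"translation":[[-1,0,10],[-2,0,30],[-2,0,50],[-2,0,62],[-2,0,65]],"hand":[-1,-1,-1,-1,-1]}'
python3 -m jog '{"delta_rot":[[0,0,0],[0,0,0],[0,0,0],[0,0,0],[0,0,0]],"translation":[[0,0,8],[0,0,20],[0,0,28],[0,0,34],[0,0,36]],"hand":[-1,-1,-1,-1,-1]}'
python3 -m jog '{"delta_rot":[[0,0,0],[0,0,0],[0,0,0]],"translation":[[0,0,0],[0,0,0],[0,0,0]],"hand":[-1,-1,-1]}'
python3 -c "
from back import *
go(56.5);T=tool()[1];print(np.degrees(np.arccos(-T[2,2])))"
```

```text
t: 18.95
ee_pos: [578.8, 350.4, 100.3]
orientation: [-1.597, -2.7, -0.004]
ft_force: [-0.0, -0.0, -1.1]
width: 9.8
t: 19.45
ee_pos: [579.6, 351.2, 65.0]
orientation: [-1.597, -2.703, -0.006]
ft_force: [-0.5, -0.1, -0.6]
width: 9.9
t: 19.75
ee_pos: [580.3, 351.6, 66.4]
orientation: [-1.598, -2.703, -0.009]
ft_force: [0.3, -0.1, -0.0]
width: 9.8
19.75 [580.3 351.6  66.4] [ 0.3 -0.1 -0. ] togo [ 0.9 -0.9  9.9] [ 0.004 -0.004  0.004]
0.3213334015270708
```

```bash
python3 -m jog '{"delta_rot":[[0,0,0],[0,0,0],[0,0,0],[0,0,0],[0,0,0]],"translation":[[0,0,1],[0,0,2],[0,0,3],[0,0,4],[0,0,4]],"hand":[-1,-1,-1,-1,-1]}'
python3 -m jog '{"delta_rot":[[0,0,0],[0,0,0],[0,0,0],[0,0,0]],"translation":[[0,0,1],[0,0,2],[0,0,2],[0,0,2]],"hand":[-1,-1,-1,-1]}'
python3 -m jog '{"delta_rot":[[0,0,0],[0,0,0],[0,0,0]],"translation":[[0,0,1],[0,0,1],[0,0,1]],"hand":[-1,-1,-1]}'
```

```text
t: 20.25
ee_pos: [579.9, 351.3, 61.6]
orientation: [-1.598, -2.703, -0.007]
ft_force: [-0.4, -0.3, -0.8]
width: 10.1
t: 20.65
ee_pos: [579.9, 351.4, 59.8]
orientation: [-1.598, -2.703, -0.007]
ft_force: [-0.3, 0.4, -2.5]
width: 9.8
t: 20.95
ee_pos: [580.0, 351.4, 58.8]
orientation: [-1.598, -2.703, -0.007]
ft_force: [-0.8, 0.0, -1.2]
width: 9.6
```

```bash
python3 -m jog '{"delta_rot":[[0,0,0],[0,0,0],[0,0,0]],"translation":[[0,0,0.5],[0,0,1],[0,0,1]],"hand":[-1,-1,-1]}'
python3 -m jog '{"delta_rot":[[0,0,0],[0,0,0],[0,0,0]],"translation":[[0,0,0.5],[0,0,1],[0,0,1]],"hand":[-1,-1,-1]}'
python3 -m jog '{"delta_rot":[[0,0,0],[0,0,0],[0,0,0]],"translation":[[0,0,0.5],[0,0,0.5],[0,0,0.5]],"hand":[-1,-1,-1]}'
```

```text
t: 21.25
ee_pos: [579.9, 351.4, 57.8]
orientation: [-1.598, -2.703, -0.007]
ft_force: [0.4, -0.6, -1.2]
width: 9.8
t: 21.55
ee_pos: [580.0, 351.5, 56.8]
orientation: [-1.598, -2.703, -0.007]
ft_force: [-0.6, 0.9, -1.3]
width: 9.6
t: 21.85
ee_pos: [580.1, 351.5, 56.7]
orientation: [-1.598, -2.703, -0.008]
ft_force: [-0.7, 0.1, 3.2]
width: 10.1
```

Contact came at the expected height. I'll release and retreat upward.

```bash
python3 -m jog '{"delta_rot":[[0,0,0],[0,0,0],[0,0,0],[0,0,0],[0,0,0]],"translation":[[0,0,0.3],[0,0,0.3],[0,0,0.3],[0,0,0.3],[0,0,0.3]],"hand":[-1,-0.85,-0.7,-0.5,-0.4]}'
python3 -m jog '{"delta_rot":[[0,0,0],[0,0,0],[0,0,0],[0,0,0],[0,0,0]],"translation":[[0,0,0],[0,0,-8],[0,0,-30],[0,0,-70],[0,0,-115]],"hand":[-0.4,-0.4,-0.4,-0.4,-0.4]}'
python3 -m jog '{"delta_rot":[[0,0,0],[0,0,0],[0,0,0],[0,0,0],[0,0,0]],"translation":[[40,0,-20],[80,0,-40],[120,0,-50],[160,0,-50],[200,0,-50]],"hand":[-0.4,-0.4,-0.4,-0.4,-0.4]}'
python3 - <<'E'
from h import *
im=optics.get_image('scene');i2=optics.get_image('top');print(get_obs()['t'],get_obs()['ee_pos'])
a=cv2.resize(im[120:320,130:430,::-1],(780,300),interpolation=cv2.INTER_CUBIC);b=cv2.resize(i2[140:290,160:430,::-1],(780,300),interpolation=cv2.INTER_CUBIC)
cv2.imwrite('pics/end.png',np.vstack([a,b]))
h=cv2.cvtColor(i2,cv2.COLOR_RGB2HSV).astype(int);H,S,V=h[...,0],h[...,1],h[...,2]
m=np.zeros(H.shape,bool);m[185:290,340:430]=1;m&=(H<16)&(S>120)&(V>80)
v,u=np.nonzero(m);print(cv2.minAreaRect(unproj('top',np.c_[u,v],30)[:,:2].astype(np.float32)))
E
```

```text
t: 22.35
ee_pos: [579.9, 351.4, 55.8]
orientation: [-1.598, -2.703, -0.007]
ft_force: [-0.4, -0.9, -0.5]
width: 24.6
t: 22.85
ee_pos: [579.0, 350.4, 171.5]
orientation: [-1.597, -2.702, -0.004]
ft_force: [1.1, 0.5, 0.5]
width: 26.5
t: 23.35
ee_pos: [482.7, 527.4, 223.4]
orientation: [-1.598, -2.703, -0.01]
ft_force: [0.1, 0.0, -0.1]
width: 26.6
23.45 [480.67319834 529.94522527 222.58403292]
((453.33441162109375, -287.9203796386719), (283.00701904296875, 65.4377212524414), 2.266909122467041)
```

View pics/end.png

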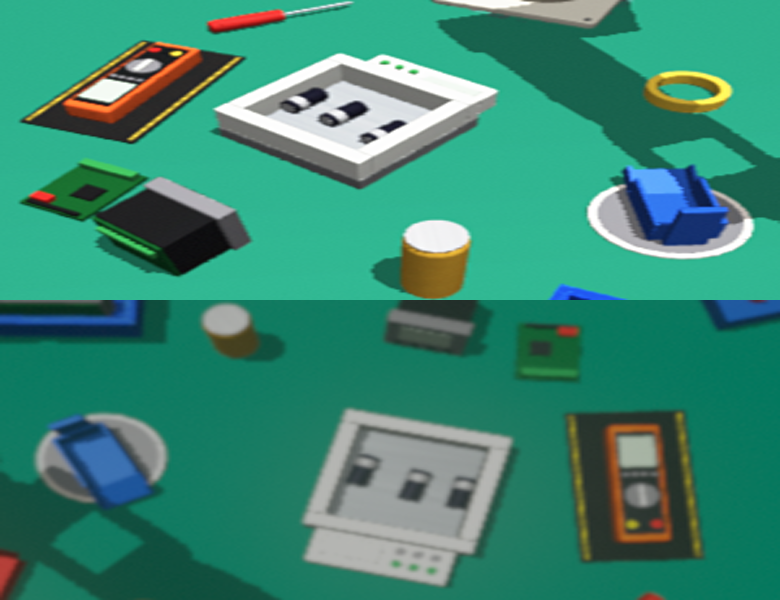

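All is in place: the meter spans y 424-541 within the mat's 412-560, three capacitors are in the pan, and the cup is upright on the coaster. I'll settle the arm and hand in.

```bash
python3 -m jog '{"delta_rot":[[0,0,0],[0,0,0],[0,0,0],[0,0,0]],"translation":[[0,0,0],[0,0,0],[0,0,0],[0,0,0]],"hand":[-0.4,-0.4,-0.4,-0.4]}'
python3 -c "
from workcell import ctrl;print(ctrl.close_job())"
```

```text
t: 23.85
ee_pos: [484.2, 524.8, 221.9]
orientation: [-1.6, -2.702, -0.007]
ft_force: [-0.9, -0.6, 0.3]
width: 26.7
the job is handed in; nothing more can be done
None
```

The job is done and handed in at about 24 s of the 61 s allowed.

- **Multimeter:** I lowered it onto the black mat until contact and then released it, so it was not dropped. It lies face up with its whole length on the mat.
- **Capacitors:** I tipped the blue cup to about 37° over the scale. All three rolled out and lie in the pan.
- **Cup:** I set it down on the coaster, releasing only after contact. It stands upright and empty, close to the coaster's centre.

**Last checks:** The final scene and top pictures show all of the above. The panel meter, spray can and circuit board do not appear to have moved. I saw no sign that the arm touched them or the red look-alike. The arm was clear of everything at hand-in, and the highest wrist force printed was about 25 N.

**Check that failed:** The last automatic measurement of the multimeter gave a length of 283 mm, because its colour mask also caught the red screwdriver. I ignored that number and judged the multimeter's position from the picture.

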